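# Set a gel plate to the line and apply the samples

### The arm

A 7-joint arm with a two-finger parallel gripper is mounted at the origin on a cart in front of the work surface, level with it; the furniture and walls round the work are solid. World frame = base frame: x ahead of the robot, y to its left, z up, the work surface at z = 0. Lengths are in m, angles in rad, forces in N, time in s.
With the tool pointing down it reaches from about 0.425 to 0.925 m from the base axis. Payload 6.8 kg.
Tool frame: the origin (TCP) lies at the very end of the fingers, on their centre line; the grasp point (between the pads) lies 19 mm behind it; z points along the fingers, y is the line along which they close (so a half turn about z gives the same grasp; the last joint's range is limited). The gripper opens to 85 mm and grips with 20 to 120 N. Pads are 22 mm wide; open, the fingers measure 114 mm over their backs; the gripper's body (76 mm by 85 mm) begins 54 mm behind the grasp point. The pads swing forward as they close: fully open they stand 13 mm farther back than shut.
Start: joints at [1.114, 0.477, 0.022, 1.555, -0.011, 1.109, -0.083], TCP at [0.231, -0.634, 0.231] pointing down, gripper open.
Joint ranges: [-2.96, 2.96], [-0.34, 2.1], [-1.41, 1.46], [0.24, 2.44], [-1.37, 4.51], [0.17, 1.92], [-2.96, 2.96]. Speed limits (rad/s): [2.39, 2.39, 3.14, 3.14, 3.14, 3.14, 3.14].

### API

Orientations are given as a unit quaternion [w, x, y, z].
In Python, from station import bot, viewer, monitor gives the robot as it stands (bot), with the cameras (viewer) and the readings (monitor).
- The arm moves only by the shell command python3 nudge.py 'ROWS' [FORCE]. ROWS is a JSON list of rows, 1 to 20 of them, each of 5 numbers: dx, dy, dz in m, then a turn about the tool's z in rad, then the opening from 0.0 (shut) to 1.0 (fully open); each row shifts and turns the commanded pose from where the row before left it, along the tool's axes as they then stand; what a row does not reach is not made up. A row lasts 1/10 s, in which the tool goes at most 0.05 m and 0.15 rad, less where a joint would pass 70% of its speed; a pose out of reach is approached as far as the arm can. The fingers move at their own pace and stop on an object; FORCE is the grip in N (left out, the last holds). Time passes only in rows, so rows that do not move let the fingers close. It prints the time, the measured TCP pose, the force, the opening and the grip force at its end.
- monitor.get_obs(): the state, without advancing time (a new reading comes with each control period).
- viewer.read_camera(name): name is "scene" or "top" or "wrist"; returns the picture (384x512x3 uint8, blue, green, red); there is no depth.
- viewer.camera_info(name): a dict with "vertical_fov" (degrees; the focal length in pixels is half the picture's height over the tangent of half this angle, whatever the lens; pixels are square), "cx", "cy" (the principal point, pixels), "k1" (the pictures are not rectified: a ray, as slopes to the right and down, at radius r is drawn at 1 + k1 r^2 times it, then the intrinsics apply), "view" (4x4, takes a point from world to camera coordinates); the wrist camera has in their place "hand_eye" (4x4, takes a point from camera to tool coordinates, whose origin is the TCP and whose axes are the flange's). Camera axes: x right, y up, looking along -z (the intrinsics and any distortion apply to the point x, -y, -z); pixel columns grow to the right and rows downward; lengths in m; the calibration is good to about 2 mm. A picture is of the moment at which its call begins: read the wrist's pose just before it. camera_info takes no time and is no camera call.
- bot.hand_in(): hands the job in; it is judged then, once.
The state is a dict: "t": time; "q": joint angles; "joint_vel": joint speeds; "joint_torque": joint torques, N m; "eef_pos": TCP position; "tool_rot": TCP orientation; "contact_force": force on the tool from outside, world axes, zero at the start; "torque": the same for the moment, N m; "gripper_width": opening from 0.0 (shut) to 1.0 (fully open); "grasp_force": force on a finger pad.
Only numpy, scipy, OpenCV 4.12 (cv2) and the standard library are available. Lean on these libraries where they do the work, as an engineer would, in place of code of your own. Each camera call takes 0.05 s, during which the arm holds its last target. There are 200 camera calls.

### The job

Prepare the gel plate for its samples: lift the plate carrier by its two long sides out of the parking rest, lay it flat on the open end of the aligning base, short of the straight rails and with its tail lug pointing away from them, and let go; then take it by the tail lug and slide it between the rails until its front edge lies on the scribed line (nothing stops it there). After that, lift the applicator off the well block, lower its feet into the two slotted posts of the base and press it down until both side balls click into its grooves, leaving the carrier's front edge on the line. Leave everything released, and do not tip the carrier or the applicator or disturb the timer, petri dish and slide box.

Things in the scene. Friction and masses are not known exactly. Their poses are not given: they have to be found in the camera images.
- align_base: Fixed white aligning base: slab 235 (x) x 134 (y) x 16 mm, top 16 mm above the bench, spanning x -135 to +100 mm from the origin, which lies on the bench at y = 0. +x is the direction in which the carrier slides. x -135 to -45 mm is the open flat end. The far end (+x) is open too: there is no stop.
- line_mid (a point): Middle of the scribed line: a thin black line (2 mm wide) across the white channel floor between the rails and over the rail tops, at x = +60 mm of the base, on the slab's top face (16 mm above the bench); axes as the base.
- mouth (a point): Start of the straight guide rails, on the slab's top face (base x = -15, y = 0). From here two parallel rails, 12 mm high, inner faces at y = -31.5 and +31.5 mm, outer faces at 38.5, run to x = +98 mm of the base; towards -x they flare out over 30 mm to y = +-53 mm. Axes as the base.
- seat (a point): Point on the slab's top midway between two aluminium slotted posts (base x = 30, y = 0), where the applicator's origin comes when fully down, its y along the base's y. Posts: y = +-41 to +-63.5 mm, tops 62 mm above the bench; each a vertical slot 19 mm wide in x, open above and inwards, with flared lips, back walls at y = +-55.5 mm.
- catch_left (a joint): Sprung steel ball (radius 5 mm) in the back wall of the post at base +y, 14 mm above the slab: 0 = fully out (at start, and when in the applicator's groove); grows to about 0.003 m as the applicator's foot pushes it back. Pressing past both balls takes 5 to 12 N, more than the applicator's weight.
- catch_right (a joint): The same ball in the post at base -y.
- parking_rest: Fixed white rest holding the carrier level, its underside 22 mm above the bench. Origin on the bench under the carrier's middle, x along the carrier. At the tail (x = -78 to -48 mm) a U-shaped pocket 62 mm high, 30 mm wide inside, open above, closes round the lug, which cannot be gripped there: lift the carrier straight up 45 mm by its free long sides.
- carrier: Loose grey plate carrier with a glass gel plate in its top: flat body 90 (x) x 60 (y) x 12 mm, origin at the centre of the body's underside, +x towards its front edge. At the tail (-x) a tongue 24 mm wide, 12 mm thick runs from x = -45 to -65 mm and ends in an upright lug. 105 to 210 g.
- front_edge (a point): Middle of the carrier's lower front edge (carrier x = +45, y = 0, z = 0).
- lug (a point): Grip point in the carrier's tail lug (carrier x = -59, z = +30 mm); the lug is 12 mm thick (x), 24 mm wide (y, the way to grip it) and stands from z = 12 to 36 mm above the carrier's underside.
- well_block: Fixed white sample-well block, 56 (x) x 136 (y) x 10 mm with a raised grey strip of eight wells; on it the applicator waits upright with its underside 10 mm above the bench, between low lips reaching 19 mm above the bench. Origin on the bench.
- applicator: Loose upright sample applicator, an aluminium bar 16 mm thick (x), 108 mm long (y), 63 mm high with a black handle on top; symmetric under a half turn; origin at the centre of its underside. Its two feet (y = +-41 to +-54 mm) reach z = 0 and have grooves in their end faces at z = 14 mm; between them it is raised to z = 12 mm and clears the carrier when down. 125 to 250 g.
- grip (a point): Grip point on the applicator, on its middle axis at z = 52 mm; grip across its 16 mm thickness (x). The black handle spans y = -24 to +24 mm, z = 44 to 63 mm.
- microscope_foot (a point): Middle of the foot of the tall microscope that stands fixed to the left of the work, about 0.4 m high, x 0.38 to 0.72 m, y 0.31 to 0.50 m: keep the arm clear of it when swinging in from the left.
- timer: Bystander: loose white bench timer, 66 x 62 x 17 mm, flat on the bench.
- petri_dish: Bystander: loose covered petri dish, 65 mm across, 16 mm high.
- slide_box: Bystander: loose green slide box, 98 x 115 x 34 mm.

How it is judged:
On the way, in this order (a step that is already met when the one before it is completed fails the run):
1. the carrier lies flat and released on the open end of the base, lug trailing, its front edge short of the straight rails (x of front_edge in the frame of line_mid between -0.16 and -0.072 m and y of front_edge in the frame of line_mid between -0.02 and 0.02 m and angle between carrier's own z axis and vertical below 0.06 rad and z of front_edge in the frame of line_mid between -0.003 and 0.003 m and x of lug in the frame of line_mid below -0.15 m and contact force between the fingers and carrier below 0.05 N), for 0.2 s.
2. the carrier lies between the rails with its front edge on the scribed line (x of front_edge in the frame of line_mid between -0.0025 and 0.0025 m and y of front_edge in the frame of line_mid between -0.003 and 0.003 m and angle between carrier's own z axis and vertical below 0.06 rad and z of front_edge in the frame of line_mid between -0.003 and 0.003 m and angle between the x axis of carrier and the x axis of align_base, either way round below 0.06 rad), for 0.3 s.
3. the applicator is pressed down in the posts, both balls in its grooves (z of applicator in the frame of seat below 0.002 m and horizontal distance between applicator and seat below 0.004 m and angle between applicator's own z axis and vertical below 0.06 rad and value of joint each of catch_left, catch_right below 0.0012 m), for 0.2 s.
At the end, for the whole second after the job is handed in: The carrier lies flat between the rails of the aligning base with its front edge within 2.5 mm of the middle of the scribed line; the applicator stands fully down in the two posts (underside within 2 mm of the slab) with both balls sprung out into its grooves; both at rest and released (all of step 2 and all of step 3 and linear speed of each of carrier, applicator below 0.01 m/s); the robot touches nothing.
It fails at once if the carrier is tipped (angle between carrier's own z axis and vertical above 0.5 rad).
It fails at once if the applicator is tipped (angle between applicator's own z axis and vertical above 0.5 rad).
It fails at once if a bystander is disturbed (moved over 20 mm) (distance of any of timer, petri_dish, slide_box from where it was at the start of the episode above 0.02 m).
It also fails if it takes over 69 s, if anything falls off the work surface, if the arm or the gripper's body presses on something with over 40 N, if the wrist force passes 120 N, or if a joint passes its speed limit or range.

## Working session

There is one attempt and no reset: what is moved stays moved. The work goes in short steps, Python scripts to look and compute and a shell command to move; the robot and the scene stay as the last step left them, time stands still between calls to the robot, and variables do not carry over. Pictures are saved under pics/ and viewed, at most 10 in all, crops included, and the job is handed in when it is done.

```bash
ls; mkdir -p pics; python3 - <<'E'
from station import bot, viewer, monitor
import cv2,numpy as np
o=monitor.get_obs();print({k:np.round(v,3).tolist() for k,v in o.items()})
for n in("scene","top","wrist"):
    i=viewer.camera_info(n);print(n,{k:np.round(v,4).tolist() for k,v in i.items()})
    cv2.imwrite(f"pics/{n}0.png",viewer.read_camera(n))
E
```

```text
nudge.py
pics
station.py
{'t': 0.0, 'q': [1.114, 0.478, 0.022, 1.556, -0.011, 1.109, -0.083], 'joint_vel': [0.001, 0.0, -0.001, 0.001, 0.0, -0.0, 0.001], 'joint_torque': [0.001, -59.645, 1.609, -28.119, 0.013, 0.009, 0.0], 'eef_pos': [0.23, -0.634, 0.23], 'tool_rot': [-0.001, 0.985, 0.174, -0.0], 'contact_force': [-0.394, -0.058, 0.326], 'torque': [0.003, -0.011, -0.014], 'grasp_force': 0.0, 'gripper_width': 0.998}
scene {'vertical_fov': 54.659, 'cx': 255.1172, 'cy': 188.0304, 'k1': -0.0955, 'view': [[-0.8741, -0.4853, -0.0211, 0.5278], [0.2564, -0.4978, 0.8285, -0.1908], [-0.4126, 0.7188, 0.5596, -1.0833], [0.0, 0.0, 0.0, 1.0]]}
top {'vertical_fov': 49.0295, 'cx': 260.148, 'cy': 190.5029, 'k1': 0.0036, 'view': [[-0.0211, -0.9998, 0.0004, 0.0049], [0.9953, -0.021, 0.0941, -0.5688], [-0.0941, 0.0024, 0.9956, -1.2102], [0.0, 0.0, 0.0, 1.0]]}
wrist {'vertical_fov': 64.9767, 'cx': 255.484, 'cy': 193.4893, 'k1': -0.0812, 'hand_eye': [[0.0006, 0.9545, 0.2981, 0.0769], [1.0, -0.0008, 0.0004, 0.001], [0.0006, 0.2981, -0.9545, -0.1426], [0.0, 0.0, 0.0, 1.0]]}
```

```bash
python3 - <<'E'
import cv2
for n in("scene","top"):
    a=cv2.imread(f"pics/{n}0.png");cv2.imwrite(f"pics/{n}0b.png",cv2.resize(a,(800,600),interpolation=cv2.INTER_CUBIC))
E
```

```text
(no output)
```

View pics/top0b.png

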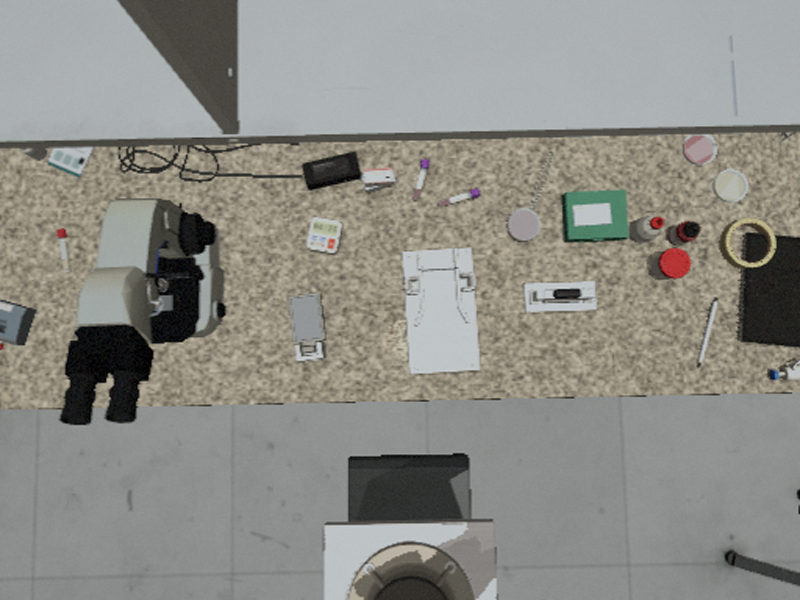

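View pics/scene0b.png

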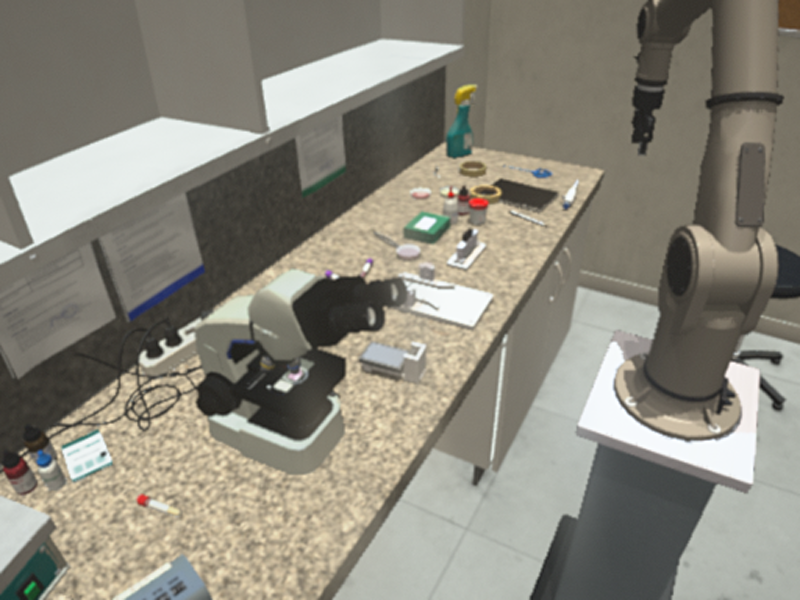

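Top view (800×600 scale): carrier at (308,318) with its lug towards the robot (310,350). Base corners are (403,251), (471,248), (479,371) and (411,374), with +x up. Applicator on its block at (567,294). Timer, dish and box lie at the back. The scene view confirms the layout, with the microscope left of the carrier.

```bash
cat > h.py <<'E'
from station import bot, viewer, monitor
import cv2,numpy as np
from scipy.spatial.transform import Rotation as R
def tool():
    o=monitor.get_obs();q=o["tool_rot"];T=np.eye(4)
    T[:3,:3]=R.from_quat([q[1],q[2],q[3],q[0]]).as_matrix();T[:3,3]=o["eef_pos"];return T
def c2w(n,T=None):
    i=viewer.camera_info(n)
    return np.linalg.inv(np.array(i["view"])) if "view" in i else T@np.array(i["hand_eye"])
def K(n):
    i=viewer.camera_info(n);f=192/np.tan(np.radians(i["vertical_fov"]/2))
    return np.array([[f,0,i["cx"]],[0,f,i["cy"]],[0,0,1]]),i["k1"]
def ray(n,uv,T=None):
    k,k1=K(n);C=c2w(n,T);d=(np.array(uv,float)-k[:2,2])/k[0,0];s=d.copy()
    for _ in range(20): s=d/(1+k1*(s@s))
    v=C[:3,:3]@[s[0],-s[1],-1];return C[:3,3],v
def atz(n,uv,z,T=None):
    p,v=ray(n,uv,T);return p+v*(z-p[2])/v[2]
def proj(n,P,T=None):
    k,k1=K(n);p=np.linalg.inv(c2w(n,T))@np.append(P,1);s=np.array([p[0],-p[1]])/-p[2]
    return k[0,0]*s*(1+k1*(s@s))+k[:2,2]
def tri(obs):
    A=np.zeros((3,3));b=np.zeros(3)
    for r in obs:
        p,v=ray(*r);v=v/np.linalg.norm(v);M=np.eye(3)-np.outer(v,v);A+=M;b+=M@p
    return np.linalg.solve(A,b)
E
python3 - <<'E'
from h import *
s=1.5625
for nm,z,pts in[("base",.016,[(403,251),(471,248),(479,371),(411,374)]),("carrier",.034,[(291,294),(321,292),(325,340),(295,343)]),("well",.01,[(525,283),(595,281),(596,310),(527,312)]),("handle",.063,[(567,294)]),("lug",.06,[(310,350)]),("timer,dish,box",.017,[(324,236),(524,225),(596,215)])]:
    print(nm,[np.round(atz("top",np.array(p)/s,z)[:2],3).tolist() for p in pts])
print(np.round(tool(),3).tolist())
E
```

```text
base [[0.659, -0.002], [0.662, -0.132], [0.429, -0.14], [0.426, -0.013]]
carrier [[0.58, 0.209], [0.582, 0.153], [0.492, 0.146], [0.488, 0.202]]
well [[0.594, -0.234], [0.595, -0.368], [0.539, -0.367], [0.538, -0.236]]
handle [[0.566, -0.3]]
lug [[0.474, 0.17]]
timer,dish,box [[0.691, 0.148], [0.705, -0.235], [0.721, -0.374]]
[[0.94, 0.342, -0.001, 0.231], [0.342, -0.94, 0.001, -0.634], [-0.0, -0.001, -1.0, 0.231], [0.0, 0.0, 0.0, 1.0]]
```

```bash
python3 nudge.py '[[0,0,0,0.103,1],[0,0,0,0.103,1],[0,0,0,0.103,1],[0.028,-0.027,0,0,1],[0.028,-0.027,0,0,1],[0.028,-0.027,0,0,1],[0.028,-0.027,0,0,1],[0.028,-0.027,0,0,1],[0.028,-0.027,0,0,1],[0.028,-0.027,0,0,1],[0.028,-0.027,0,0,1],[0.028,-0.027,0,0,1],[0.028,-0.027,0,0,1],[0.028,-0.027,0,0,1],[0.028,-0.027,0,0,1],[0,0,0,0,1],[0,0,0,0,1]]'
cat > snap.py <<'E'
import sys
from h import *
T=tool();im=viewer.read_camera("wrist");n=sys.argv[1]
np.save(f"pics/{n}.npy",T);cv2.imwrite(f"pics/{n}.png",im)
print(np.round(T[:3],4).tolist())
E
python3 snap.py w1
```

```text
t: 1.85
eef_pos: [0.554, -0.2961, 0.2309]
tool_rot: [-0.0, 1.0, 0.021, -0.0]
contact_force: [-0.2, -1.6, 0.6]
gripper_width: 0.999
grasp_force: 0.0
[[0.9991, 0.0424, -0.0007, 0.554], [0.0424, -0.9991, 0.0004, -0.2961], [-0.0007, -0.0004, -1.0, 0.2309]]
```

```bash
python3 nudge.py '[[-0.003,-0.037,0,0,1],[-0.003,-0.037,0,0,1],[-0.003,-0.037,0,0,1],[-0.003,-0.037,0,0,1],[-0.003,-0.037,0,0,1],[-0.003,-0.037,0,0,1],[0,0,0,0,1],[0,0,0,0,1]]' | head -2
python3 snap.py w2
python3 nudge.py '[[0.01,-0.036,0,0,1],[0.01,-0.036,0,0,1],[0,-0.036,0,0,1],[0,-0.036,0,0,1],[0,-0.036,0,0,1],[0,-0.036,0,0,1],[0,-0.036,0,0,1],[0,0,0,0,1],[0,0,0,0,1]]' | head -2
python3 snap.py w3
python3 - <<'E'
import cv2,numpy as np
a=[cv2.imread(f"pics/w{i}.png") for i in(1,2,3)]
for i in range(3): print(a[i].shape)
for i in(1,2,3): cv2.imwrite(f"pics/w{i}b.png",cv2.resize(a[i-1],(800,600),interpolation=cv2.INTER_CUBIC))
E
```

```text
t: 2.7
eef_pos: [0.5263, -0.0771, 0.2315]
[[0.9992, 0.0392, 0.0, 0.5263], [0.0392, -0.9992, -0.0008, -0.0771], [-0.0, 0.0008, -1.0, 0.2315]]
t: 3.65
eef_pos: [0.5374, 0.175, 0.231]
[[0.9993, 0.0384, -0.0002, 0.5374], [0.0384, -0.9993, -0.0009, 0.175], [-0.0003, 0.0009, -1.0, 0.231]]
(384, 512, 3)
(384, 512, 3)
(384, 512, 3)
```

View pics/w2b.png

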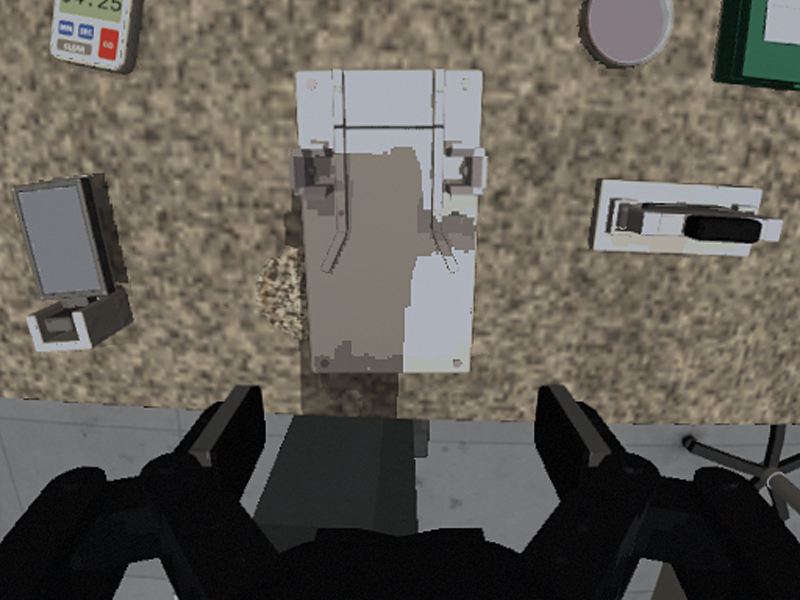

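View pics/w3b.png

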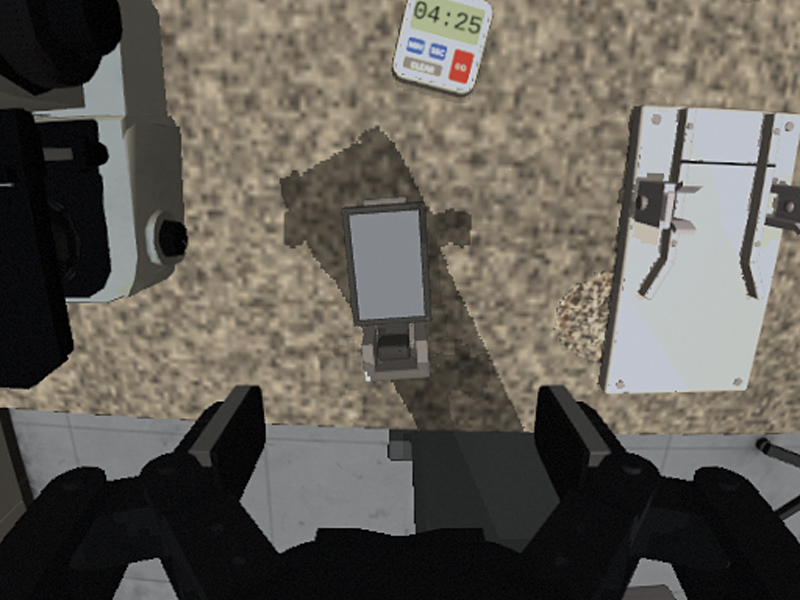

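View pics/w1b.png

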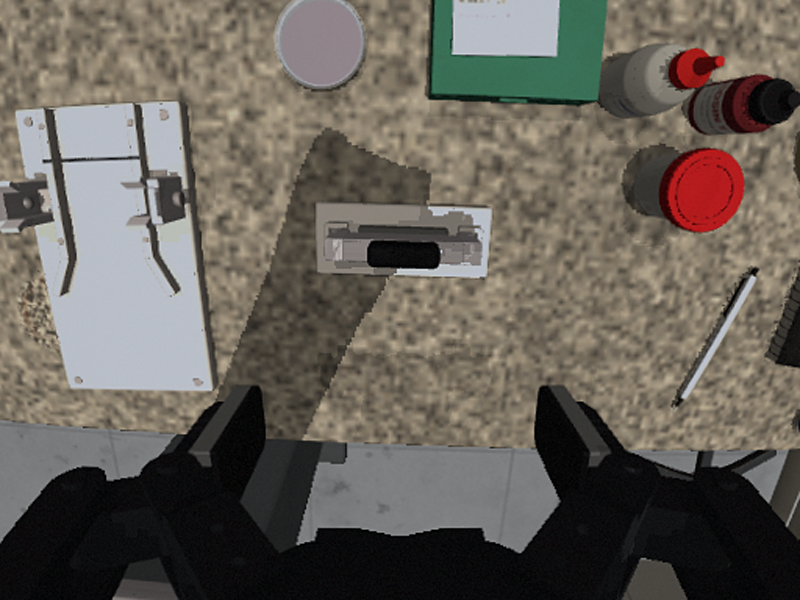

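w2 shows the base, with its slab corners at (297,71), (482,70), (470,373), (313,373) and the scribed line at row 127, columns 344–434. w3 shows the carrier top at (343,208), (423,203), (431,320), (354,326), with its lug inside the pocket. w1 shows the handle centred at (404,255), on the block. Now triangulating.

```bash
python3 - <<'E'
from h import *
s=1.5625
T={i:np.load(f"pics/w{i}.npy") for i in(1,2,3)}
o=lambda i,u,v:("wrist",(u/s,v/s),T[i])
f=lambda *a:np.round(tri([o(*x) for x in a]),4)
print("carr TL",f((2,13,189),(3,343,208)),"TR",f((2,74,177),(3,423,203)),"BR",f((2,103,291),(3,431,320)),"BL",f((2,38,300),(3,354,326)))
print("line L",f((2,344,127),(3,681,162),(1,42,160)),"R",f((2,434,127),(3,775,165),(1,138,158)))
print("base BL",f((2,313,373),(3,606,391),(1,70,390)),"BR",f((2,470,373),(3,747,390),(1,213,390)))
print("handle",f((1,404,255),(2,725,230)))
for n,i,z,P in[("base",2,.016,[(297,71),(482,70),(470,373),(313,373),(344,127),(434,127)]),("carr",3,.034,[(343,208),(423,203),(431,320),(354,326)]),("well",1,.01,[(317,203),(491,206),(488,278),(316,272)]),("handle",1,.073,[(368,241),(440,241),(440,268),(368,268)])]:
    print(n,[np.round(atz(*o(i,*p)[:2],z,T[i])[:2],4).tolist() for p in P])
E
```

```text
carr TL [0.5758 0.2164 0.0313] TR [0.5837 0.1594 0.0384] BR [0.4977 0.1487 0.0383] BL [0.4887 0.2069 0.0361]
line L [ 0.6221 -0.0311  0.0278] R [ 0.6247 -0.1018  0.0283]
base BL [ 0.4269 -0.0094  0.0154] BR [ 0.4326 -0.1413  0.0156]
handle [ 0.5679 -0.2992  0.0655]
base [[0.6596, -0.0004], [0.6652, -0.1307], [0.432, -0.141], [0.4267, -0.0094], [0.6225, -0.0342], [0.625, -0.099]]
carr [[0.5774, 0.216], [0.583, 0.1591], [0.4953, 0.1483], [0.4881, 0.2071]]
well [[0.5942, -0.2321], [0.5977, -0.3649], [0.5409, -0.368], [0.5399, -0.231]]
handle [[0.5777, -0.2755], [0.5797, -0.3217], [0.5619, -0.3229], [0.5599, -0.2759]]
```

```bash
python3 - <<'E'
from h import *
s=1.5625
I=np.eye(4)
for uv in[(263,388),(263,440),(537,388),(537,440),(235,387),(565,387),(210,467),(595,467)]:
    p,v=ray("wrist",np.array(uv)/s,I)
    y=.0425*np.sign(v[1]); print(uv,"y=42.5:",np.round(p+v*(y-p[1])/v[1],4)," y=57:",np.round(p+v*(y*57/42.5-p[1])/v[1],4))
E
```

```text
(263, 388) y=42.5: [ 0.0073 -0.0425 -0.0097]  y=57: [-0.0163 -0.057   0.035 ]
(263, 440) y=42.5: [-0.0083 -0.0425 -0.0153]  y=57: [-0.037  -0.057   0.0276]
(537, 388) y=42.5: [ 0.01    0.0425 -0.0149]  y=57: [-0.0132  0.057   0.0293]
(537, 440) y=42.5: [-0.0049  0.0425 -0.0203]  y=57: [-0.0332  0.057   0.0221]
(235, 387) y=42.5: [ 0.0195 -0.0425 -0.0327]  y=57: [ 0.0001 -0.057   0.0043]
(565, 387) y=42.5: [ 0.0217  0.0425 -0.0367]  y=57: [ 0.0025  0.057  -0.0001]
(210, 467) y=42.5: [ 0.0101 -0.0425 -0.0538]  y=57: [-0.0125 -0.057  -0.0239]
(595, 467) y=42.5: [ 0.0143  0.0425 -0.0592]  y=57: [-0.0075  0.057  -0.0304]
```

```bash
python3 nudge.py '[[-0.0076,-0.0079,0,-0.072,1],[0,0,0.04,0,1],[0,0,0.04,0,1],[0,0,0.04,0,1],[0,0,0.04,0,1],[0,0,0.03,0,1],[0,0,0.014,0,1],[0,0,0.01,0,1],[0,0,0,0,1],[0,0,0,0,1]]' 40
python3 snap.py w4
```

```text
t: 4.7
eef_pos: [0.5299, 0.184, 0.0185]
tool_rot: [-0.0, 0.998, 0.056, 0.001]
contact_force: [-0.0, -0.2, -0.1]
gripper_width: 1.002
grasp_force: 0.0
[[0.9938, 0.1109, 0.0019, 0.5299], [0.1109, -0.9938, 0.0005, 0.184], [0.0019, -0.0003, -1.0, 0.0185]]
```

```bash
python3 nudge.py '[[0,0,0.001,0,0.8],[0,0,0,0,0.6],[0,0,0,0,0.6],[0,0,0,0,0.6],[0,0,0,0,0.6],[0,0,0,0,0.6]]' 40
python3 snap.py w5
python3 nudge.py '[[0,0,-0.01,0,0.6],[0,0,-0.02,0,0.6],[0,0,-0.02,0,0.6],[0,0,-0.02,0,0.6],[0,0,-0.02,0,0.6],[0,0,0,0,0.6]]'
python3 snap.py w6
python3 - <<'E'
import cv2,numpy as np
a=cv2.imread("pics/w5.png")[:330,60:450];b=cv2.imread("pics/w6.png")[:330,60:450]
cv2.imwrite("pics/w56.png",cv2.resize(np.hstack([a,b]),(800,338)))
E
```

```text
t: 5.35
eef_pos: [0.5294, 0.1842, 0.0174]
tool_rot: [-0.0, 0.998, 0.056, 0.001]
contact_force: [-1.4, -0.7, 5.7]
gripper_width: 0.691
grasp_force: 42.5
[[0.9938, 0.1115, 0.0015, 0.5294], [0.1115, -0.9938, 0.0002, 0.1842], [0.0015, -0.0001, -1.0, 0.0174]]
t: 6.0
eef_pos: [0.5306, 0.1849, 0.1095]
tool_rot: [-0.001, 0.998, 0.056, 0.003]
contact_force: [0.1, 0.2, 0.7]
gripper_width: 0.69
grasp_force: 44.1
[[0.9938, 0.1115, 0.0053, 0.5306], [0.1115, -0.9938, 0.0021, 0.1849], [0.0055, -0.0015, -1.0, 0.1095]]
```

View pics/w56.png

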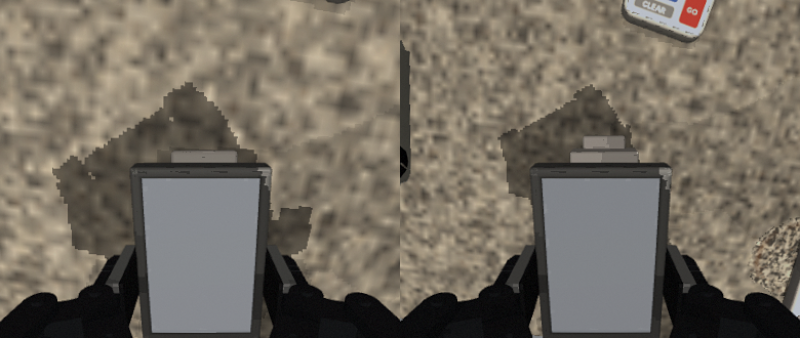

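The picture shows the carrier clamped at its sides and lifted clear; its front edge stays at row 163 in both halves, so there was no slip. Next: the carrier's pose in the tool frame, and the target.

```bash
python3 - <<'E'
from h import *
I=np.eye(4)
for uv in[(133,165),(269,165)]:
    p=np.array(uv)/1.0256+[60,0]; print(np.round(atz("wrist",p,-.0166,I),4))
L=np.array([.6235,-.0668]);y=.041
c,s=np.cos(y),np.sin(y)
T=tool();yaw=np.arctan2(T[1,0],T[0,0]);print("yaw",yaw,T[:3,3])
# target: front edge at line x=-0.105 ; tool origin is 0.052 behind front edge
fe=L+np.array([c,s])*-.105
t=fe-np.array([c,s])*.052;d=t-T[:2,3]
print("target tcp",t,"turn",yaw-y,"dx,dy after turn",d@[c,s],d@[s,-c])
E
```

```text
[ 0.0523 -0.0273 -0.0166]
[ 0.0523  0.0291 -0.0166]
yaw 0.11174397862080196 [0.52971418 0.18443365 0.10790339]
target tcp [ 0.46663194 -0.0732352 ] turn 0.07074397862080195 dx,dy after turn -0.0735906860356341 0.2548666629355812
```

```bash
python3 nudge.py '[[0,0,0,0.0707,0.6],[-0.0054,0.0282,0,0,0.6],[-0.0054,0.0282,0,0,0.6],[-0.0054,0.0282,0,0,0.6],[-0.0054,0.0282,0,0,0.6],[-0.0054,0.0282,0,0,0.6],[-0.0054,0.0282,0,0,0.6],[-0.0054,0.0282,0,0,0.6],[-0.0054,0.0282,0,0,0.6],[-0.0054,0.0282,0,0,0.6],[0,0,0,0,0.6],[0,0,0.03,0,0.6],[0,0,0.03,0,0.6],[0,0,0.015,0,0.6],[0,0,0,0,0.6],[0,0,0,0,0.6]]'
python3 snap.py w7
python3 - <<'E'
import cv2
cv2.imwrite("pics/w7b.png",cv2.resize(cv2.imread("pics/w7.png"),(800,600),interpolation=cv2.INTER_CUBIC))
E
```

```text
t: 7.65
eef_pos: [0.4904, -0.071, 0.031]
tool_rot: [-0.0, 1.0, 0.021, -0.001]
contact_force: [-0.2, 0.1, -0.3]
gripper_width: 0.688
grasp_force: 44.0
[[0.9991, 0.0418, -0.0011, 0.4904], [0.0418, -0.9991, 0.0003, -0.071], [-0.0011, -0.0004, -1.0, 0.031]]
```

View pics/w7b.png

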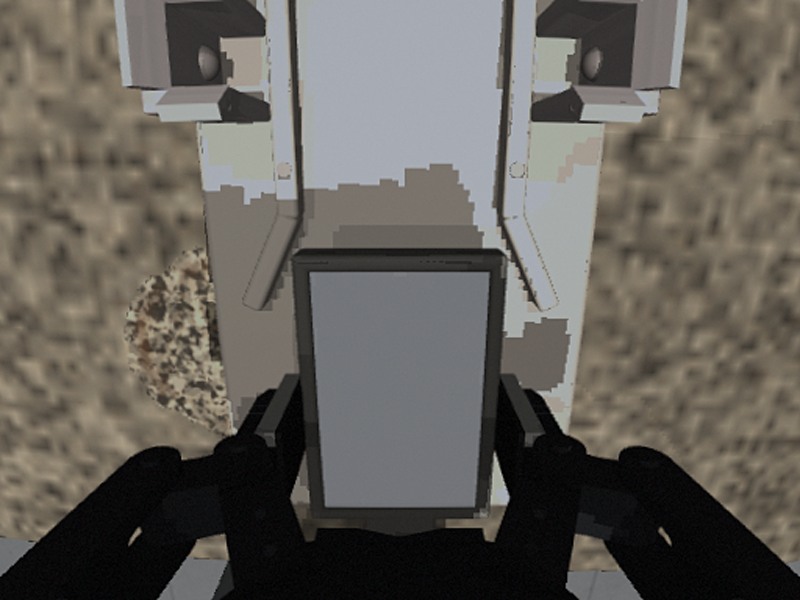

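The carrier hangs level and centred between the flares: front edge columns 296–503, rail bends at 300 and 500. I'll lower it about 19 mm in small steps.

```bash
python3 nudge.py '[[0,0,0.01,0,0.6],[0,0,0.006,0,0.6],[0,0,0.002,0,0.6],[0,0,0,0,0.6],[0,0,0,0,0.6]]'
python3 nudge.py '[[0,0,0.001,0,0.6],[0,0,0,0,0.6],[0,0,0,0,0.6]]'
```

```text
t: 8.2
eef_pos: [0.4907, -0.0716, 0.0134]
tool_rot: [0.0, 1.0, 0.021, 0.0]
contact_force: [-0.0, 0.2, -0.4]
gripper_width: 0.685
grasp_force: 44.0
t: 8.5
eef_pos: [0.4908, -0.0716, 0.0124]
tool_rot: [0.0, 1.0, 0.021, 0.0]
contact_force: [0.7, -0.2, -1.1]
gripper_width: 0.692
grasp_force: 44.0
```

```bash
python3 nudge.py '[[0,0,0.001,0,0.6],[0,0,0,0,0.6],[0,0,0,0,0.6]]'
python3 nudge.py '[[0,0,0.0005,0,0.6],[0,0,0,0,0.6],[0,0,0,0,0.6]]'
```

```text
t: 8.8
eef_pos: [0.4908, -0.0716, 0.0114]
tool_rot: [0.0, 1.0, 0.021, 0.0]
contact_force: [0.0, -0.1, 0.6]
gripper_width: 0.687
grasp_force: 44.4
t: 9.1
eef_pos: [0.4908, -0.0716, 0.0114]
tool_rot: [0.0, 1.0, 0.02, 0.0]
contact_force: [-1.6, 0.8, 6.6]
gripper_width: 0.689
grasp_force: 46.3
```

```bash
python3 nudge.py '[[0,0,0,0,0.75],[0,0,0,0,0.9],[0,0,0,0,1],[0,0,0,0,1],[0,0,0,0,1],[0,0,-0.03,0,1],[0,0,-0.04,0,1],[0,0,-0.04,0,1],[0,0,-0.04,0,1],[0,0,0,0,1],[0,0,0,0,1]]'
python3 snap.py w8
python3 - <<'E'
import cv2
cv2.imwrite("pics/w8b.png",cv2.resize(cv2.imread("pics/w8.png"),(800,600),interpolation=cv2.INTER_CUBIC))
E
```

```text
t: 10.2
eef_pos: [0.4911, -0.0717, 0.1616]
tool_rot: [0.0, 1.0, 0.02, 0.001]
contact_force: [-0.2, -0.6, -0.8]
gripper_width: 1.0
grasp_force: 0.0
[[0.9992, 0.0409, 0.0022, 0.4911], [0.0409, -0.9992, -0.0004, -0.0717], [0.0022, 0.0005, -1.0, 0.1616]]
```

View pics/w8b.png

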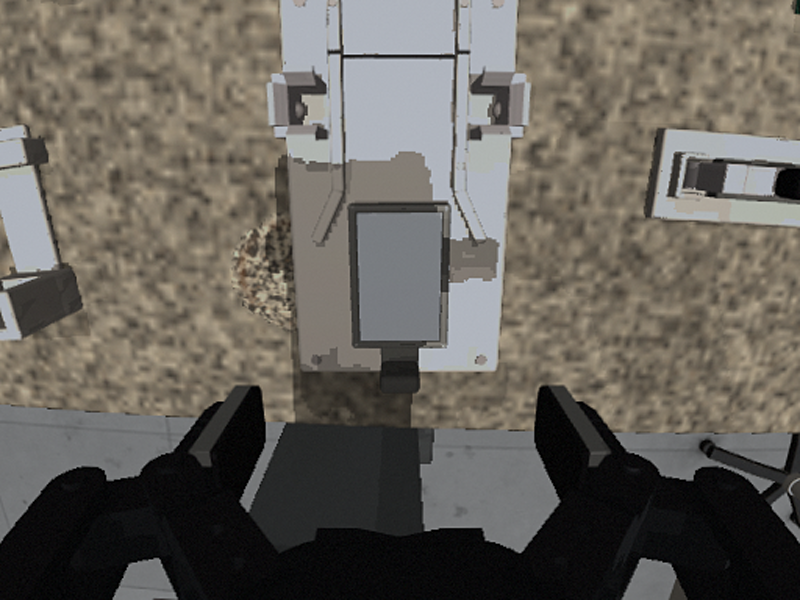

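Carrier lies flat and centred: front edge row 204 (cols 350–450), scribed line row 56, lug at (400,372).

```bash
python3 - <<'E'
from h import *
s=1.5625;T=np.load("pics/w8.npy")
a=lambda u,v,z:atz("wrist",(u/s,v/s),z,T)[:2]
L=(a(344,56.5,.016)+a(454,56.5,.016))/2
fl,fr=a(350,204,.028),a(450,204,.028);F=(fl+fr)/2
bl,br=a(352,347,.028),a(447,347,.028)
x=np.array([np.cos(.041),np.sin(.041)]);n=np.array([x[1],-x[0]])
print("line",L,"front",F,"x rel",(F-L)@x,"y(right) rel",(F-L)@n,"len",np.linalg.norm(F-(bl+br)/2))
lug=a(400,368,.052);print("lug",lug)
t=tool();lp=F-x*.104;print("lug from front",lp,"dx,dy",(lp-t[:2,3])@x,(lp-t[:2,3])@n)
E
```

```text
line [ 0.62350238 -0.06668218] front [ 0.54195482 -0.07064501] x rel -0.08164146219062718 y(right) rel 0.0006169855150902907 len 0.08926305881610269
lug [ 0.44948853 -0.07448628]
lug from front [ 0.43804222 -0.07490781] dx,dy -0.05224563447014164 0.0011274236370766996
```

```bash
python3 nudge.py '[[-0.026,0.0005,0,0,1],[-0.026,0.0005,0,0,1],[0,0,0.035,0,1],[0,0,0.035,0,1],[0,0,0.035,0,1],[0,0,0.02,0,0.8],[0,0,0.008,0,0.6],[0,0,0,0,0.6],[0,0,0,0,0.6]]' 30
python3 nudge.py '[[0,0,0,0,0.4],[0,0,0,0,0.2],[0,0,0,0,0.2],[0,0,0,0,0.2],[0,0,0,0,0.2],[0,0,0,0,0.2]]' 30
```

```text
t: 11.15
eef_pos: [0.4389, -0.0746, 0.028]
tool_rot: [-0.0, 1.0, 0.021, -0.0]
contact_force: [-0.1, 0.3, 0.8]
gripper_width: 0.602
grasp_force: 0.0
t: 11.75
eef_pos: [0.4395, -0.0748, 0.0288]
tool_rot: [0.0, 1.0, 0.021, 0.001]
contact_force: [-0.9, 0.6, 6.8]
gripper_width: 0.275
grasp_force: 29.7
```

```bash
python3 nudge.py '[[0,0,-0.0008,0,0.2],[0,0,0,0,0.2],[0,0,0,0,0.2]]' 
python3 nudge.py '[[0.008,0,0,0,0.2],[0.012,0,0,0,0.2],[0.012,0,0,0,0.2],[0.012,0,0,0,0.2],[0.012,0,0,0,0.2],[0.006,0,0,0,0.2],[0,0,0,0,0.2],[0,0,0,0,0.2]]'
python3 snap.py w9
```

```text
t: 12.05
eef_pos: [0.4389, -0.0748, 0.0288]
tool_rot: [0.0, 1.0, 0.02, 0.0]
contact_force: [-0.1, 0.5, 2.6]
gripper_width: 0.274
grasp_force: 29.9
t: 12.85
eef_pos: [0.5006, -0.0721, 0.0285]
tool_rot: [-0.0, 1.0, 0.021, -0.0]
contact_force: [-0.6, -0.2, -0.2]
gripper_width: 0.277
grasp_force: 30.0
[[0.9992, 0.0411, -0.0001, 0.5006], [0.0411, -0.9992, 0.0001, -0.0721], [-0.0001, -0.0001, -1.0, 0.0285]]
```

```bash
python3 nudge.py '[[0.006,0,0,0,0.2],[0.006,0,0,0,0.2],[0.004,0,0,0,0.2],[0,0,0,0,0.2],[0,0,0,0,0.2],[0,0,0,0,0.2]]'
python3 snap.py w10
python3 - <<'E'
from h import *
T=np.load("pics/w10.npy")
x=np.array([np.cos(.041),np.sin(.041),0])
C=np.array([.6235,-.0667,.016])
print("pred line px",proj("wrist",C,T), "front top now pred",proj("wrist",T[:3,3]+x*.104+[0,0,.028-T[2,3]],T))
im=cv2.imread("pics/w10.png");g=cv2.cvtColor(im,cv2.COLOR_BGR2GRAY)
v=int(proj("wrist",C,T)[1]);
print(v-25,g[max(v-25,0):v+40,240:270].mean(1).round().astype(int).tolist())
y0=max(v-60,0);c=im[y0:y0+120,170:340];cv2.imwrite("pics/w10b.png",cv2.resize(c,None,fx=4.7,fy=4.7,interpolation=cv2.INTER_CUBIC));print(y0)
E
```

```text
t: 13.5
eef_pos: [0.5165, -0.0715, 0.0285]
tool_rot: [0.0, 1.0, 0.021, -0.0]
contact_force: [0.6, 0.1, -0.3]
gripper_width: 0.274
grasp_force: 29.9
[[0.9992, 0.0411, -0.0003, 0.5165], [0.0411, -0.9992, -0.0, -0.0715], [-0.0003, 0.0, -1.0, 0.0285]]
pred line px [253.49274084  34.98284983] front top now pred [254.28176968  37.02472629]
9 [192, 193, 193, 193, 193, 193, 193, 193, 193, 193, 193, 193, 193, 193, 193, 193, 193, 193, 193, 193, 193, 195, 205, 55, 40, 43, 44, 119, 201, 194, 194, 198, 149, 92, 96, 117, 117, 117, 126, 132, 135, 118, 91, 68, 92, 140, 140, 135, 133, 133, 133, 134, 133, 133, 134, 133, 133, 133, 133, 134, 133, 133, 134, 133, 133]
0
```

View pics/w10b.png

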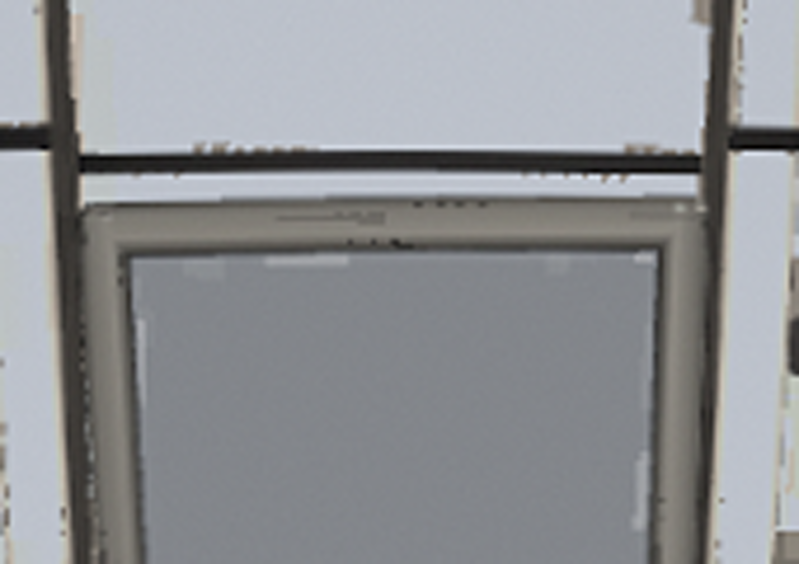

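Line at row ~34.2; carrier top front edge at row ~40.9, centred between the rails (crop columns 80–705 against rails at 75 and 710).

```bash
python3 - <<'E'
from h import *
T=np.load("pics/w10.npy");x=np.array([np.cos(.041),np.sin(.041),0])
l=[atz("wrist",(255,v),.016,T) for v in(31.7,34.1,36.1)]
for z in(.028,.025):
  for v in(40.5,41,42): print(z,v,(atz("wrist",(255,v),z,T)-l[1])@x)
print((l[0]-l[2])@x,l[1], T[:3,3]+x*.104)
c=c2w("wrist",T)[:3,3];print(c)
E
```

```text
0.028 40.5 -0.004980936059392864
0.028 41 -0.005187289276399775
0.028 42 -0.005600291616737224
0.025 40.5 -0.0044491293129400936
0.025 41 -0.004659810419551751
0.025 42 -0.005081474745204513
0.0019558584814020033 [ 0.62392171 -0.06739494  0.016     ] [ 0.62036331 -0.0672504   0.02851008]
[ 0.59362177 -0.06893038  0.17103961]
```

```bash
python3 nudge.py '[[0.0025,0,0,0,0.2],[0.0022,0,0,0,0.2],[0,0,0,0,0.2],[0,0,0,0,0.2],[0,0,0,0,0.2]]'
python3 snap.py w11
python3 - <<'E'
from h import *
T=np.load("pics/w11.npy")
g=cv2.cvtColor(cv2.imread("pics/w11.png"),cv2.COLOR_BGR2GRAY)
for a,b in((195,210),(240,270),(300,315)): print(g[25:62,a:b].mean(1).round().astype(int).tolist())
print("rail-top line rows col 165-178",g[20:40,172:178].mean(1).round().astype(int).tolist(),g[20:40,330:338].mean(1).round().astype(int).tolist())
E
```

```text
t: 14.05
eef_pos: [0.5213, -0.0713, 0.0285]
tool_rot: [0.0, 1.0, 0.021, -0.0]
contact_force: [-0.7, 0.1, -2.2]
gripper_width: 0.276
grasp_force: 29.8
[[0.9992, 0.0411, -0.0002, 0.5213], [0.0411, -0.9992, -0.0, -0.0713], [-0.0002, 0.0, -1.0, 0.0285]]
[193, 194, 193, 194, 193, 194, 194, 194, 194, 193, 194, 194, 193, 194, 194, 194, 197, 179, 70, 98, 116, 112, 117, 127, 130, 132, 115, 91, 72, 83, 136, 138, 131, 123, 125, 125, 125]
[193, 193, 194, 194, 194, 194, 194, 194, 194, 194, 194, 194, 194, 194, 194, 199, 152, 96, 102, 117, 122, 126, 129, 132, 135, 119, 98, 71, 91, 138, 139, 136, 136, 135, 134, 134, 134]
[194, 193, 193, 194, 194, 194, 193, 194, 194, 193, 194, 194, 194, 194, 194, 197, 174, 87, 101, 118, 124, 126, 131, 134, 136, 118, 90, 78, 81, 121, 123, 121, 120, 122, 123, 123, 123]
rail-top line rows col 165-178 [194, 193, 193, 193, 194, 194, 193, 194, 193, 194, 194, 194, 193, 193, 193, 194, 196, 191, 143, 52] [194, 193, 194, 193, 193, 194, 193, 192, 193, 194, 194, 193, 194, 194, 194, 194, 194, 199, 164, 54]
```

```bash
python3 - <<'E'
from h import *
T=np.load("pics/w11.npy");x=np.array([np.cos(.041),np.sin(.041),0])
g=cv2.cvtColor(cv2.imread("pics/w11.png"),cv2.COLOR_BGR2GRAY).astype(float)
for a,b in((172,178),(330,338)):
  p=g[34:50,a:b].mean(1);w=np.clip(194-p,0,None);print(p.round().tolist(),"cen",34+(w[:]*np.arange(16)).sum()/w.sum())
for v in(39,40,41,42):print(v,atz("wrist",(255,v),.028,T)@x)
E
```

```text
[193.0, 194.0, 196.0, 191.0, 143.0, 52.0, 31.0, 32.0, 28.0, 99.0, 190.0, 196.0, 194.0, 194.0, 194.0, 194.0] cen 40.691378945138744
[194.0, 194.0, 194.0, 199.0, 164.0, 54.0, 35.0, 37.0, 33.0, 93.0, 192.0, 196.0, 194.0, 194.0, 193.0, 194.0] cen 40.796342477140485
39 0.6211101475477504
40 0.6206978512761612
41 0.620285165068482
42 0.6198720850856254
```

```bash
python3 nudge.py '[[0,0,0,0,0.35],[0,0,0,0,0.5],[0,0,0,0,0.6],[0,0,0,0,0.6],[0,0,-0.02,0,0.6],[0,0,-0.04,0,0.6],[0,0,-0.04,0,0.6],[0,0,-0.04,0,0.6],[0,0,0,0,0.6],[0,0,0,0,0.6]]' |head -5
python3 snap.py w12
python3 - <<'E'
from h import *
T=np.load("pics/w12.npy");x=np.array([np.cos(.041),np.sin(.041),0]);n=np.array([-x[1],x[0],0])
g=cv2.cvtColor(cv2.imread("pics/w12.png"),cv2.COLOR_BGR2GRAY).astype(float)
C=np.array([.6237,-.0672,.028])
for y in(-.035,-.02,0,.02,.035):
  u,v=proj("wrist",C+n*y,T);u=int(round(u));v0=int(v)-7
  print(y,u,v0,g[v0:v0+16,u-1:u+2].mean(1).round().astype(int).tolist())
print("mm/px",(atz("wrist",(255,90),.028,T)-atz("wrist",(255,91),.028,T))@x)
E
```

```text
t: 15.1
eef_pos: [0.5219, -0.0714, 0.1695]
tool_rot: [0.0, 1.0, 0.02, 0.001]
contact_force: [-0.0, -0.3, -0.4]
gripper_width: 0.6
[[0.9992, 0.041, 0.0024, 0.5219], [0.041, -0.9992, -0.0004, -0.0714], [0.0024, 0.0005, -1.0, 0.1695]]
-0.035 294 65 [185, 186, 186, 186, 187, 189, 69, 43, 112, 193, 187, 186, 186, 186, 186, 186]
-0.02 277 64 [186, 186, 186, 185, 185, 186, 188, 176, 103, 110, 122, 124, 123, 89, 105, 130]
0 255 64 [185, 185, 186, 186, 186, 186, 188, 172, 102, 95, 122, 128, 127, 96, 107, 129]
0.02 232 64 [185, 186, 185, 186, 185, 186, 188, 177, 92, 69, 107, 115, 129, 111, 94, 128]
0.035 215 64 [186, 186, 186, 187, 186, 189, 156, 69, 35, 102, 194, 187, 186, 186, 186, 186]
mm/px 0.0008686182998930633
```

Front edge within ~0.5 mm of the line (rail-top line at row 71.8, edge at row 71.4). Now the applicator.

```bash
python3 nudge.py '[[0,0.032,0,0,1],[0,0.033,0,0,1],[0,0.033,0,0,1],[0.009,0.033,0,0,1],[0.009,0.033,0,0,1],[0.009,0.033,0,0,1],[0.009,0.033,0,0,1],[0,0,0,0,1],[0,0,0,0,1]]' |head -2
python3 snap.py w13
python3 - <<'E'
from h import *
print(monitor.get_obs()["q"])
T=np.load("pics/w13.npy");im=cv2.imread("pics/w13.png")
u,v=proj("wrist",[.568,-.299,.073],T);u,v=int(u),int(v);print(u,v)
c=im[v-60:v+60,u-90:u+90].copy()
m=(c.max(2)<45).astype(np.uint8);n,lab,st,ce=cv2.connectedComponentsWithStats(m)
i=1+st[1:,4].argmax();print(st[i])
r=cv2.boxPoints(cv2.minAreaRect(np.argwhere(lab==i)[:,::-1].astype(np.float32)))+[u-90,v-60]
P=np.array([atz("wrist",p,.073,T)[:2] for p in r]);print(r.round(1).tolist(),P.round(4).tolist(),P.mean(0))
cv2.imwrite("pics/w13b.png",cv2.resize(c,None,fx=4.4,fy=4.4,interpolation=cv2.INTER_CUBIC))
E
```

```text
t: 16.05
eef_pos: [0.5656, -0.2997, 0.1663]
[[0.9992, 0.0397, -0.0033, 0.5656], [0.0397, -0.9992, 0.0016, -0.2997], [-0.0033, -0.0018, -1.0, 0.1663]]
[ 0.49402983  0.48909979 -0.14431788  1.69441258  0.08118339  0.96727091
 -1.20915051]
254 194
[  61   45   58   24 1216]
[[224.7, 200.9], [225.2, 178.8], [282.3, 180.1], [281.8, 202.2]] [[0.5614, -0.2748], [0.5802, -0.275], [0.581, -0.3212], [0.5622, -0.322]] [ 0.57118993 -0.29822544]
```

View pics/w13b.png

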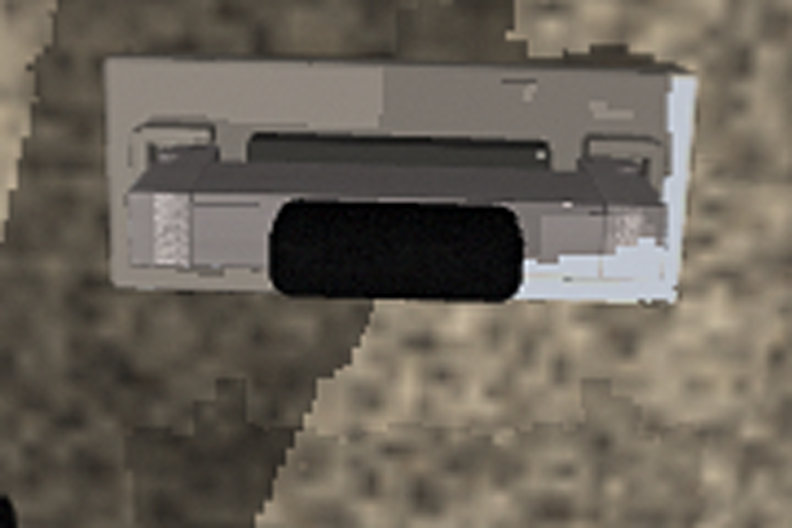

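The crop shows the applicator upright in the block's lips, with the handle at crop (270–523, 200–300). Yaw is ≈0.017, centre ≈(0.568,-0.2985).

```bash
python3 nudge.py '[[0,0,0,-0.1407,1],[0,0,0,-0.1407,1],[0,0,0,-0.1407,1],[0,0,0,-0.1407,1],[0,0,0,-0.1407,1],[0,0,0,-0.1407,1],[0,0,0,-0.1407,1],[0,0,0,-0.1407,1],[0,0,0,-0.1407,1],[0,0,0,-0.1407,1],[0,0,0,-0.1407,1],[0.0012,0.0027,0,0,1],[0,0,0.03,0,1],[0,0,0.03,0,1],[0,0,0,0,1],[0,0,0,0,1]]'
python3 -c "
from h import *
T=tool();print(np.arctan2(T[1,0],T[0,0]),T[:3,3],monitor.get_obs()['q'].round(2) if hasattr(monitor.get_obs()['q'],'round') else '')"
```

```text
t: 17.7
eef_pos: [0.5695, -0.2972, 0.1087]
tool_rot: [-0.001, 0.701, 0.713, -0.0]
contact_force: [1.0, -0.2, 0.4]
gripper_width: 1.001
grasp_force: 0.0
1.5880379075556457 [ 0.56951998 -0.2972253   0.10865033] [ 0.72  0.6  -0.47  1.71  0.33  0.91  0.14]
```

```bash
python3 nudge.py '[[-0.0012,-0.0012,0.02,0,1],[0,0,0.02,0,1],[0,0,0.015,0,1],[0,0,0.009,0,1],[0,0,0,0,0.6],[0,0,0,0,0.5],[0,0,0,0,0.5],[0,0,0,0,0.5]]' 40
python3 nudge.py '[[0,0,0,0,0.3],[0,0,0,0,0.1],[0,0,0,0,0.1],[0,0,0,0,0.1],[0,0,0,0,0.1],[0,0,0,0,0.1]]' 50
```

```text
t: 18.5
eef_pos: [0.5688, -0.2998, 0.0455]
tool_rot: [0.001, 0.701, 0.713, 0.0]
contact_force: [-0.9, -0.0, -0.5]
gripper_width: 0.497
grasp_force: 0.0
t: 19.1
eef_pos: [0.5686, -0.2997, 0.045]
tool_rot: [0.0, 0.701, 0.713, 0.0]
contact_force: [-0.9, 1.5, 5.8]
gripper_width: 0.176
grasp_force: 49.4
```

```bash
python3 nudge.py '[[0,0,-0.01,0,0.1],[0,0,-0.02,0,0.1],[0,0,-0.03,0,0.1],[0,0,-0.03,0,0.1],[0,0,0,-0.024,0.1],[0,0,0,0,0.1],[0,0,0,0,0.1]]'
python3 snap.py w14
python3 - <<'E'
from h import *
T=np.load("pics/w14.npy");im=cv2.imread("pics/w14.png")
y=np.arctan2(T[1,0],T[0,0]);d=np.array([.5937,-.0694])-T[:2,3]
print("yaw",y,"dx,dy",d@[np.cos(y),np.sin(y)],d@[np.sin(y),-np.cos(y)])
# applicator features predicted if centred: foot ends (tool x=+-.054), bar top / bottom, tool z = TCP.. 
for X,Y,Z in[(.054,-.008,.0),(.054,.008,0),(.054,-.008,.035),(.054,.008,.035),(.024,-.0065,-.028),(.024,.0065,-.028)]:
    print((X,Y,Z),proj("wrist",[X,Y,Z],np.eye(4)).round(1))
g=cv2.cvtColor(im,cv2.COLOR_BGR2GRAY);print(g[150:384:3,250:260].mean(1).round().astype(int).tolist())
E
```

```text
t: 19.8
eef_pos: [0.567, -0.2993, 0.1331]
tool_rot: [-0.001, 0.692, 0.722, -0.001]
contact_force: [-0.4, 0.3, -2.9]
gripper_width: 0.176
grasp_force: 49.1
[[-0.0416, 0.9991, -0.0027, 0.567], [0.9991, 0.0416, 0.0011, -0.2993], [0.0012, -0.0027, -1.0, 0.1331]]
yaw 1.6124529011262194 dx,dy 0.22859536568224567 0.03629443907876454
(0.054, -0.008, 0.0) [236.2 147. ]
(0.054, 0.008, 0) [270.  147.1]
(0.054, -0.008, 0.035) [239.9 138.1]
(0.054, 0.008, 0.035) [267.3 138.2]
(0.024, -0.0065, -0.028) [236.9 229.6]
(0.024, 0.0065, -0.028) [268.3 229.7]
[162, 162, 160, 158, 176, 161, 160, 160, 139, 154, 153, 153, 153, 152, 153, 152, 153, 153, 152, 153, 155, 43, 7, 8, 9, 10, 13, 13, 15, 16, 15, 14, 14, 12, 12, 11, 11, 12, 11, 11, 12, 12, 9, 10, 10, 10, 9, 8, 9, 10, 10, 9, 10, 10, 10, 9, 223, 225, 225, 224, 224, 224, 224, 230, 144, 12, 12, 14, 14, 13, 14, 13, 14, 12, 13, 13, 14, 12]
```

```bash
python3 - <<'E'
from h import *
g=cv2.cvtColor(cv2.imread("pics/w14.png"),cv2.COLOR_BGR2GRAY).astype(int);I=np.eye(4)
print(g[120:160,250:260].mean(1).round().astype(int).tolist());print(g[206:222,250:260].mean(1).round().astype(int).tolist(),g[312:330,250:260].mean(1).round().astype(int).tolist(),g[335:348,250:260].mean(1).round().astype(int).tolist())
for off in(0,.0012,.0025):
    print(off,[proj("wrist",[x+off,0,z],I)[1].round(1) for x,z in((.024,-.009),(.024,-.028),(-.024,-.028),(.054,-.009),(.054,.0),(.054,.035),(-.054,-.009))])
E
```

```text
[166, 162, 149, 120, 131, 152, 161, 162, 161, 162, 161, 162, 162, 162, 161, 162, 166, 119, 100, 110, 107, 83, 83, 83, 83, 84, 81, 90, 152, 160, 162, 162, 162, 162, 161, 160, 160, 160, 159, 158]
[152, 153, 152, 154, 155, 115, 123, 43, 5, 7, 7, 8, 8, 8, 8, 8] [10, 12, 11, 9, 2, 104, 223, 227, 224, 225, 199, 218, 225, 224, 224, 224, 224, 224] [224, 224, 224, 225, 230, 153, 152, 144, 23, 9, 12, 13, 11]
0 [np.float64(213.2), np.float64(229.7), np.float64(323.5), np.float64(150.1), np.float64(147.0), np.float64(138.1), np.float64(342.7)]
0.0012 [np.float64(210.8), np.float64(227.0), np.float64(321.4), np.float64(147.4), np.float64(144.5), np.float64(136.1), np.float64(341.0)]
0.0025 [np.float64(208.2), np.float64(224.1), np.float64(319.2), np.float64(144.4), np.float64(141.8), np.float64(133.8), np.float64(339.2)]
```

```bash
python3 nudge.py '[[0.0286,0.0045,0,0,0.1],[0.0286,0.0045,0,0,0.1],[0.0286,0.0045,0,0,0.1],[0.0286,0.0045,0,0,0.1],[0.0286,0.0045,0,0,0.1],[0.0286,0.0045,0,0,0.1],[0.0286,0.0045,0,0,0.1],[0.0286,0.0045,0,0,0.1],[0,0,0.02,0,0.1],[0,0,0,0,0.1],[0,0,0,0,0.1],[0,0,0,0,0.1]]'
cat > d.py <<'E'
from h import *
T=tool();y=np.arctan2(T[1,0],T[0,0]);d=np.array([.5937,-.0694])-T[:2,3]
print("yaw err",y-1.6118,"dx,dy",d@[np.cos(y),np.sin(y)],d@[np.sin(y),-np.cos(y)],T[2,3])
E
python3 d.py
```

```text
t: 21.05
eef_pos: [0.5946, -0.0706, 0.1146]
tool_rot: [0.0, 0.693, 0.721, -0.0]
contact_force: [0.8, -0.1, -1.6]
gripper_width: 0.175
grasp_force: 48.9
yaw err -0.0006715021887904182 dx,dy 0.0012477412122822832 -0.0008665237927329661 0.11464350541114085
```

```bash
python3 nudge.py '[[0.0012,-0.0008,0,0,0.1],[0,0,0.01,0,0.1],[0,0,0.006,0,0.1],[0,0,0,0,0.1],[0,0,0,0,0.1]]'; python3 d.py
python3 nudge.py '[[0,0,0.005,0,0.1],[0,0,0.005,0,0.1],[0,0,0,0,0.1],[0,0,0,0,0.1]]'; python3 d.py
```

```text
t: 21.55
eef_pos: [0.5936, -0.0683, 0.0982]
tool_rot: [-0.0, 0.692, 0.722, -0.0]
contact_force: [0.9, -0.1, -2.0]
gripper_width: 0.178
grasp_force: 49.0
yaw err 0.0009756458209182473 dx,dy -0.001071460312707563 9.725946050115136e-05 0.09823050066592628
t: 21.95
eef_pos: [0.5937, -0.0683, 0.0884]
tool_rot: [-0.0, 0.692, 0.722, -0.0]
contact_force: [0.1, 0.2, -2.2]
gripper_width: 0.178
grasp_force: 49.0
yaw err 0.0010822721419803116 dx,dy -0.001132131840766109 -3.6544684778962356e-05 0.08841112551540928
```

```bash
python3 nudge.py '[[-0.0008,0,0,0,0.1],[0,0,0.005,0,0.1],[0,0,0.005,0,0.1],[0,0,0,0,0.1],[0,0,0,0,0.1]]'; python3 d.py
python3 nudge.py '[[0,0,0.004,0,0.1],[0,0,0.004,0,0.1],[0,0,0,0,0.1],[0,0,0,0,0.1]]'; python3 d.py
```

```text
t: 22.45
eef_pos: [0.5937, -0.0691, 0.0783]
tool_rot: [-0.0, 0.692, 0.722, -0.0]
contact_force: [-0.5, 0.0, -2.6]
gripper_width: 0.178
grasp_force: 49.0
yaw err 0.0010641646942766148 dx,dy -0.0003296689407304143 3.276302817877422e-05 0.07830667256583723
t: 22.85
eef_pos: [0.5937, -0.0691, 0.0704]
tool_rot: [-0.0, 0.692, 0.722, -0.0]
contact_force: [-0.4, 0.1, -2.3]
gripper_width: 0.178
grasp_force: 49.0
yaw err 0.0010576812713691819 dx,dy -0.00034684775588063815 -9.775625540259943e-06 0.0704006854990029
```

```bash
python3 nudge.py '[[0,0,0.004,0,0.1],[0,0,0.004,0,0.1],[0,0,0.003,0,0.1],[0,0,0,0,0.1]]' 80;  python3 nudge.py '[[0,0,0.003,0,0.1],[0,0,0.003,0,0.1],[0,0,0,0,0.1],[0,0,0,0,0.1]]'; python3 d.py
```

```text
t: 23.25
eef_pos: [0.5943, -0.0689, 0.0595]
tool_rot: [0.0, 0.692, 0.722, 0.0]
contact_force: [0.9, -0.2, -3.3]
gripper_width: 0.172
grasp_force: 81.8
t: 23.65
eef_pos: [0.5925, -0.069, 0.0524]
tool_rot: [-0.001, 0.692, 0.722, -0.001]
contact_force: [-1.0, -0.1, -8.0]
gripper_width: 0.174
grasp_force: 81.0
yaw err 0.0009783869944506307 dx,dy -0.00041506702915494726 0.0011909349805788363 0.05243760925354005
```

```bash
python3 nudge.py '[[0,0,0.001,0,0.1],[0,0,0,0,0.1],[0,0,0,0,0.1]]'; python3 nudge.py '[[0,0,0.001,0,0.1],[0,0,0,0,0.1],[0,0,0,0,0.1]]'
```

```text
t: 23.95
eef_pos: [0.5935, -0.069, 0.0524]
tool_rot: [-0.0, 0.692, 0.722, -0.0]
contact_force: [-0.6, 1.2, -7.3]
gripper_width: 0.17
grasp_force: 81.3
t: 24.25
eef_pos: [0.5943, -0.0691, 0.0519]
tool_rot: [0.0, 0.692, 0.722, 0.0]
contact_force: [-0.3, 1.2, -4.1]
gripper_width: 0.176
grasp_force: 81.4
```

```bash
python3 nudge.py '[[0,0,0.001,0,0.1],[0,0,0,0,0.1],[0,0,0,0,0.1]]'; python3 nudge.py '[[0,0,0.0015,0,0.1],[0,0,0,0,0.1],[0,0,0,0,0.1]]'
```

```text
t: 24.55
eef_pos: [0.5945, -0.0693, 0.0511]
tool_rot: [0.001, 0.692, 0.722, 0.0]
contact_force: [0.1, 1.2, 0.5]
gripper_width: 0.169
grasp_force: 82.2
t: 24.85
eef_pos: [0.5945, -0.0693, 0.051]
tool_rot: [0.001, 0.692, 0.722, 0.0]
contact_force: [-4.5, -0.3, 14.3]
gripper_width: 0.172
grasp_force: 84.1
```

```bash
python3 nudge.py '[[0,0,-0.0008,0,0.1],[0,0,0,0,0.3],[0,0,0,0,0.5],[0,0,0,0,0.6],[0,0,0,0,0.6],[0,0,0,0,0.6],[0,0,-0.03,0,0.6],[0,0,-0.04,0,0.6],[0,0,-0.04,0,0.6],[0,0,0,0,0.6]]'
# turn back and step toward robot for the check view
python3 nudge.py '[[0,-0.015,-0.01,0.143,0.8],[0,0,-0.01,0.143,0.8],[0,0,0,0.143,0.8],[0,0,0,0.143,0.8],[0,0,0,0.143,0.8],[0,0,0,0.143,0.8],[0,0,0,0.143,0.8],[0,0,0,0.143,0.8],[0,0,0,0.143,0.8],[0,0,0,0.143,0.8],[0,0,0,0.141,0.8],[-0.04,0,0,0,0.8],[-0.03,0,0,0,0.8],[0,0,0,0,0.8],[0,0,0,0,0.8]]'
python3 snap.py w15
python3 - <<'E'
from h import *
T=np.load("pics/w15.npy");x=np.array([np.cos(.041),np.sin(.041),0]);n=np.array([-x[1],x[0],0])
g=cv2.cvtColor(cv2.imread("pics/w15.png"),cv2.COLOR_BGR2GRAY).astype(float)
C=np.array([.6237,-.0672,.028])
for y in(-.035,-.02,0,.02,.035):
  u,v=proj("wrist",C+n*y,T);u=int(round(u));v0=int(v)-7
  print(y,u,v0,g[v0:v0+16,u-1:u+2].mean(1).round().astype(int).tolist())
S=np.array([.5937,-.0682,.016])
im=cv2.imread("pics/w15.png")
u,v=proj("wrist",S+[0,0,.063],T);u,v=int(u),int(v)
c=im[v-45:v+45,u-60:u+60];m=(c.max(2)<45).astype(np.uint8)
k,lab,st,ce=cv2.connectedComponentsWithStats(m);i=1+st[1:,4].argmax()
r=cv2.boxPoints(cv2.minAreaRect(np.argwhere(lab==i)[:,::-1].astype(np.float32)))+[u-60,v-45]
for z in(.079,.060): print(z,[np.round((atz("wrist",p,z,T)-S)@np.array([x,n]).T,4).tolist() for p in r])
E
```

```text
t: 25.85
eef_pos: [0.5976, -0.0688, 0.1657]
tool_rot: [0.004, 0.692, 0.722, 0.003]
contact_force: [0.5, -0.1, 0.2]
gripper_width: 0.599
grasp_force: 0.0
t: 27.35
eef_pos: [0.5088, -0.0728, 0.1799]
tool_rot: [0.0, 1.0, 0.021, 0.0]
contact_force: [0.3, -0.4, -0.5]
gripper_width: 0.798
grasp_force: 0.0
[[0.9991, 0.0416, 0.0004, 0.5088], [0.0416, -0.9991, -0.0003, -0.0728], [0.0003, 0.0003, -1.0, 0.1799]]
-0.035 292 50 [187, 187, 187, 187, 187, 191, 163, 57, 75, 161, 191, 188, 186, 187, 187, 187]
-0.02 276 50 [186, 186, 187, 186, 187, 187, 189, 167, 115, 113, 118, 137, 112, 67, 130, 130]
0 254 50 [186, 186, 187, 186, 187, 187, 187, 191, 128, 107, 125, 132, 118, 65, 131, 130]
0.02 232 50 [186, 187, 186, 187, 186, 187, 190, 177, 111, 94, 106, 126, 130, 85, 102, 144]
0.035 216 50 [187, 187, 187, 187, 189, 184, 133, 29, 82, 162, 192, 188, 188, 188, 189, 188]
0.079 [[0.0086, 0.0225], [0.0087, -0.0226], [-0.0062, -0.023], [-0.0062, 0.0228]]
0.06 [[0.0099, 0.0244], [0.0099, -0.0243], [-0.0061, -0.0246], [-0.0061, 0.0247]]
```

```bash
python3 -c "
from station import bot, viewer, monitor
print(bot.hand_in())"
```

```text
the job is handed in; nothing more can be done
None
```

The job is handed in at about 27 s with everything released; no verdict was returned. By my measurements the carrier's front edge is within about 0.5 mm of the scribed line. The applicator is fully down in the posts; I inferred the ball clicks from its pull-in and seated height, not from the catch joints.

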